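Fetch the clay roller from behind the glaze containers

ROBOT

A 6-joint arm with a two-finger parallel gripper is mounted at the origin on the work surface. World frame = base frame: x ahead of the robot, y to its left, z up, the work surface at z = 0. Lengths are in m, angles in rad, forces in N, time in s.
With the tool pointing down it reaches from about 0.35 to 0.85 m from the base axis. Payload 8.1 kg.
Tool frame: the origin (TCP) lies at the centre of the arm's flange, where the gripper is bolted on; the fingertips stand 186 mm ahead of it and the grasp point (between the pads) lies 167 mm ahead of it; z points along the fingers, y is the line along which they close (so a half turn about z gives the same grasp; the last joint's range is limited). The gripper opens to 93 mm and grips with 3 to 60 N. Pads are 15 mm wide; open, the fingers measure 128 mm over their backs; the gripper's body (75 mm by 188 mm) begins 65 mm behind the grasp point.
Start: joints at [1.219, 0.13, 1.488, -0, 1.523, -0.085], TCP at [0.158, 0.579, 0.405] pointing down, gripper open.
Joint ranges: [-2.96, 2.96], [-0.89, 2.26], [0.02, 2.5], [-1.34, 4.48], [0, 2.73], [-2.66, 2.66]. Speed limits (rad/s): [2.39, 2.39, 2.79, 3.14, 3.14, 3.14].

INTERFACE

Orientations are given as a rotation vector (axis times angle).
In Python, from plant import read_state, read_camera, camera_params, robot gives the robot as it stands.
- The arm moves only by the tool carry_out, never from a script. Its argument "targets" is a list of rows, each an object of numbers: "hand": the opening in per cent of the stroke, from 0 (shut) to 100 (fully open); "x", "y", "z": the shift along the tool's x, y, z in m; "ax", "ay", "az": the turn, a rotation vector about the tool's x, y, z in rad. In form: [{"hand": .., "x": .., "y": .., "z": .., "ax": .., "ay": .., "az": ..}, ...]. A call has 1 to 8 rows; each row is the pose to reach, as a shift and turn from the pose commanded when the call began, along the tool's axes at that moment; what a row does not reach only later rows make up. A row lasts 1/8 s, in which the tool goes at most 62.5 mm and 10.7 degrees, less where a joint would pass 70% of its speed; a pose out of reach is approached as far as the arm can. A call with a gripper value outside its range is refused whole. The fingers move at their own pace and stop on an object; "newtons" is the grip in N (left out, the last holds). Time passes only in rows, so rows that repeat a pose let the fingers close. It gives the time, the measured TCP pose, the force, the opening and the grip force at its end, in the units of the state.
- read_state(): the state, without advancing time (a new reading comes with each control period).
- read_camera(name): name is "scene" or "top" or "wrist"; returns (picture, depth): 480x640x3 uint8, blue, green, red; 480x640 float32, m along the optical axis (not along the pixel's ray), 0 where there is no reading.
- camera_params(name): a dict with "fx", "fy", "cx", "cy" (pixels), "position" and "rotation" of the camera in the world. Camera axes: x right, y up, looking along -z (the intrinsics and any distortion apply to the point x, -y, -z); pixel columns grow to the right and rows downward; lengths in m; the calibration is good to about 2 mm. A picture is of the moment at which its call begins: read the wrist's pose just before it. camera_params takes no time and is no camera call; for the wrist camera it gives the pose at the moment of the call.
- robot.close_job(): hands the job in; it is judged then, once.
The state is a dict: "t": time; "q": joint angles; "dq": joint speeds; "joint_torque": joint torques, N m; "tool_pos": TCP position; "orientation": TCP orientation; "force": force on the tool from outside, world axes, zero at the start; "wrist_torque": the same for the moment, N m; "opening": finger opening in m; "gripper_force": force on a finger pad.
Only numpy, scipy, OpenCV 4.12 (cv2) and the standard library are available. Lean on these libraries where they do the work, as an engineer would, in place of code of your own. Each camera call takes 0.05 s, during which the arm holds its last target. There are 200 camera calls.

TASK

The double-ended clay roller lies on the plywood tray behind three glaze containers: stand all three upright on the long ware board, and leave the roller where it lies until they are all there. Then lay the roller in the middle of the plaster slab, its handle along the slab's long side. Only after that put each container back upright on the very cork pad it came from; never tip a container over, and do not shift the small unfired pinch pot that dries at the end of the ware board.

Things in the scene. Friction and masses are not known exactly. Their poses are not given: they have to be found in the camera images.
- jar: Wide round stoneware jar with a flat lid, grey-beige: a plain upright cylinder of diameter 62 mm, height 100 mm, about 0.4 kg. Origin at the centre of its underside, z up. Grip it across its diameter near the top (about 75 mm above its underside), where the fingers stay above the roller. It starts on one of the three cork pads of the tray.
- canister: Square grey-beige stoneware canister, 46 x 46 mm, 104 mm to its flat shoulder, small round white cap (diameter 30 mm) up to 118 mm; about 0.35 kg. Origin: centre of its underside, z up, x and y square to its sides. Grip two opposite sides about 80 mm above its underside. Starts on one of the three cork pads, sides within 0.1 rad of the tray's.
- bottle: Slim round stoneware bottle, grey-beige: straight body of diameter 48 mm up to 92 mm, then a shoulder and a white cap (diameter 28 mm) up to 118 mm; about 0.3 kg. Origin at the centre of its underside, z up. Grip its straight body about 72 mm above its underside. It starts on one of the three cork pads.
- roller: Wooden clay roller, one rigid piece 170 mm long, 0.15 kg: handle (diameter 24, length 84 mm) along x, a barrel (diameter 36 mm, along y) across each end, centred at x = +67 (64 mm long) and -67 mm (40 mm long). Lies on both barrels, z up. Origin under the handle's middle (grip there, balanced), level with the surface; handle axis 18 mm above. Starts on the tray beyond the containers, handle along their row.
- tray: Fixed flat plywood board, 180 (x) by 270 (y) mm, 12 mm thick, no rim. Origin: centre of its underside, top at z = 12 mm. Three flush cork pads (diameter 74 mm) on its robot-side half, centred at x = -35, y = -85, 0, +85 mm in its frame; each container starts within 3 mm of a pad's centre, which one varies. The roller starts near x = +40 mm.
- wareboard: Fixed plank, 360 mm (x) by 130 mm (y), 18 mm thick, flat. Origin at the centre of its underside, top at z = 18 mm. The side area for the containers; the pinch pot stands near its +x end (about x = +140 mm), leaving the rest free. It may be left or right of the tray.
- slab: Fixed white plaster slab with small leaf marks, 240 mm (x, long side) by 150 mm (y), 20 mm thick, flat. Origin at the centre of its underside, top at z = 20 mm. On the other side of the tray from the ware board.
- pinchpot: Small unfired brown clay pinch pot, widest diameter 58 mm, 40 mm high, 0.12 kg, loose on the ware board near its +x end. Origin at the centre of its underside, z up. To be left where it is.
There are look-alikes about, which are no part of the job. What is shaped like the jar but red is not meant.

How it is judged:
By the outcome, as a careful person would: the job done as asked, in the order asked, and still so for the second after the job is handed in, with the robot touching nothing.
It also fails if it takes over 134 s, if anything falls off the work surface, if the arm or the gripper's body presses on something with over 40 N, if the wrist force passes 120 N, or if a joint passes its speed limit or range.

## Working session

There is one attempt and no reset: what is moved stays moved. The work goes in short steps, Python scripts to look and compute and a tool call to move; the robot and the scene stay as the last step left them, time stands still between calls to the robot, and variables do not carry over. Pictures are saved under pics/ and viewed, at most 14 in all, crops included, and the job is handed in when it is done.

Besides the shell and the picture viewer there is one more tool, called after "Request:" as name([rows], argument=value, ...), one row to a line, values as JSON. carry_out: Moves the arm, as the interface text tells. Its arguments: {"type":"object","properties":{"targets":{"type":"array","items":{"type":"object","properties":{"hand":{"type":"number"},"x":{"type":"number"},"y":{"type":"number"},"z":{"type":"number"},"ax":{"type":"number"},"ay":{"type":"number"},"az":{"type":"number"}}}},"newtons":{"type":"number"}},"required":["targets"]}

```bash
ls; mkdir -p pics; cat > h.py <<'E'
import numpy as np, cv2
from plant import read_state, read_camera, camera_params, robot
from scipy.spatial.transform import Rotation as R
def world(P,D,u,v):
    "pixel arrays + depth -> world"
    d=D[v,u]; c=np.stack([(u-P['cx'])/P['fx']*d,-(v-P['cy'])/P['fy']*d,-d],-1)
    return c@rot(P).T+np.array(P['position'])
def rot(P):
    r=np.array(P['rotation'],float)
    return r if r.shape==(3,3) else R.from_rotvec(r).as_matrix()
def onplane(P,u,v,z):
    u=np.asarray(u,float);v=np.asarray(v,float)
    c=np.stack([(u-P['cx'])/P['fx'],-(v-P['cy'])/P['fy'],-np.ones_like(u)],-1)@rot(P).T
    p=np.array(P['position']); return p+c*((z-p[2])/c[...,2])[...,None]
E
python3 - <<'E'
from h import *
for n in ['top','scene']:
    P=camera_params(n);print(n,P)
    I,D=read_camera(n);cv2.imwrite(f'pics/{n}0.png',I);np.savez(f'{n}0.npz',I=I,D=D)
print(read_state())
E
```

```text
pics
top {'fx': 557.8126284590783, 'fy': 557.8126284590783, 'cx': 316.2585977431992, 'cy': 242.21328245349542, 'position': array([ 0.48196664, -0.00287867,  1.02665437]), 'rotation': array([ 0.08359703, -0.02482815, -1.5983309 ])}
scene {'fx': 547.6200512901843, 'fy': 547.6200512901843, 'cx': 319.767145641871, 'cy': 237.48913344847062, 'position': array([ 1.05125385, -0.18989741,  0.8099339 ]), 'rotation': array([0.54320677, 0.36344563, 1.13650234])}
{'t': 0.1, 'q': array([ 1.21860063e+00,  1.31094915e-01,  1.48916964e+00, -3.91095382e-06,
        1.52296557e+00, -8.53775591e-02]), 'dq': array([ 0.00167618, -0.00114334, -0.00197463, -0.00062415, -0.0003257 ,
        0.00091142]), 'joint_torque': array([ 1.71097214e-03, -5.61339355e+01, -4.93096304e+01,  7.70655507e-02,
        2.91673554e-02, -9.15745636e-05]), 'tool_pos': array([0.15809557, 0.5785911 , 0.40378695]), 'orientation': array([-4.17827621e-01, -3.11332767e+00,  2.51185876e-03]), 'force': array([ 0.02236321, -0.15726028,  0.39896378]), 'wrist_torque': array([-0.05970785,  0.02539509, -0.0437717 ]), 'gripper_force': 0.0, 'opening': 0.09328359134127856}
```

View pics/top0.png

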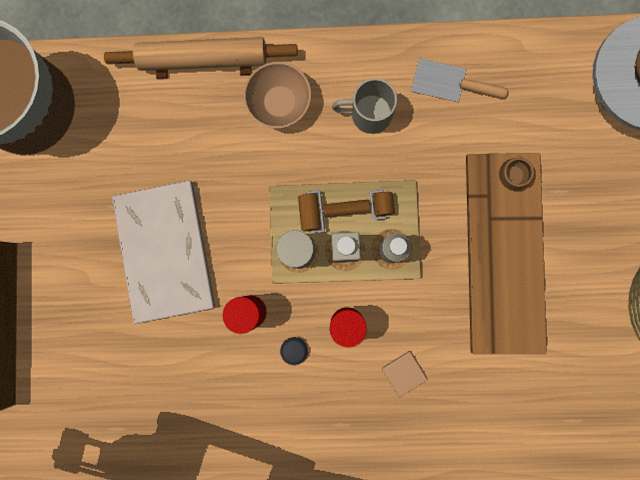

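View pics/scene0.png

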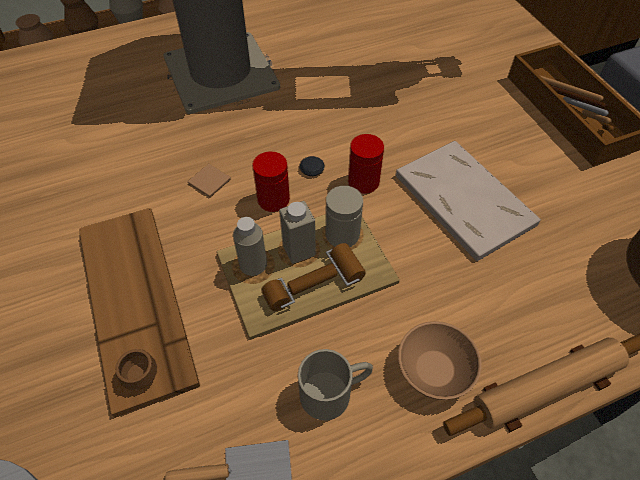

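The top view shows three grey-beige containers on the tray: jar (295,250), canister (346,247) and bottle (397,247). The roller is at (347,209), the ware board around (507,253) with the pot at (517,173), and the slab at (163,251). The jar candidates are the grey-beige one at (295,250) and the red ones at (243,314) and (348,327). Only the first is grey-beige and on a cork pad, so that's the jar.

```bash
cat > m.py <<'E'
from h import *
def clouds(n):
    z=np.load(f'{n}0.npz');I,D=z['I'],z['D'];P=camera_params(n)
    v,u=np.mgrid[0:480,0:640];W=world(P,D,u,v);W[D==0]=np.nan
    return I,D,P,W
I,D,P,W=clouds('top')
hsv=cv2.cvtColor(I,cv2.COLOR_BGR2HSV)
print('table z',[W[y,x,2].round(4) for x,y in[(230,150),(440,300),(240,380)]])
def rect(m,name,z):
    m=cv2.morphologyEx(m.astype(np.uint8),cv2.MORPH_OPEN,np.ones((3,3)))
    c=max(cv2.findContours(m,0,2)[0],key=cv2.contourArea)
    p=onplane(P,c[:,0,0],c[:,0,1],z)[:,:2]
    r=cv2.minAreaRect((p*1000).astype(np.float32));print(name,np.round(r[0],1),np.round(r[1],1),round(r[2],2),len(c),cv2.contourArea(c))
    return r
def win(x0,x1,y0,y1):
    m=np.zeros((480,640),bool);m[y0:y1,x0:x1]=1;return m
Z=W[...,2]
rect(win(100,225,170,335)&(Z>.010)&(Z<.03),'slab',.02)
rect(win(455,560,140,365)&(Z>.009)&(Z<.07),'board',.018)
rect(win(262,430,170,290)&(Z>.006)&(Z<.2),'tray',.012)
for n,w,a,b,z in[('jar',win(265,325,220,285),.095,.13,.112),('can sh',win(322,372,220,275),.10,.14,.116),('can cap',win(322,372,220,275),.122,.14,.130),('bot cap',win(375,425,220,275),.122,.14,.13),('pot',win(490,550,145,200),.045,.08,.058),('roller',win(290,410,183,228),.022,.07,.04),('red1',win(215,270,285,345),.06,.2,.1),('red2',win(322,375,300,355),.06,.2,.1)]:
    m=w&(Z>a)&(Z<b)
    print(n,'meanZ',np.nanmedian(Z[m]).round(4),'mean',np.nanmean(W[m],0).round(4)); rect(m,n,np.nanmedian(Z[m]))
# roller barrels
for n,w in[('Lb',win(290,325,183,232)),('Rb',win(370,400,183,225)),('handle',win(325,370,195,220))]:
    m=w&(Z>.022)&(Z<.07)&(hsv[...,1]>100);print(n,np.nanmax(Z[m]).round(4));rect(m,n,.04)
E
python3 m.py
python3 - <<'E'
import cv2
I=cv2.imread('pics/top0.png')[170:350,200:440];cv2.imwrite('pics/c1.png',cv2.resize(I,None,fx=3.2,fy=3.2,interpolation=2))
E
```

```text
table z [np.float64(-0.0015), np.float64(-0.0041), np.float64(0.0021)]
slab [543.5 315.1] [239.1 151.2] 9.59 158 10430.5
board [ 524.6 -304.7] [131.4 357.8] 88.77 87 14577.5
tray [570.5 -17.2] [179.5 269.3] 0.33 57 14230.5
jar meanZ 0.1114 mean [0.5357 0.066  0.1113]
jar [535.4  65.8] [59.5 59.4] 88.47 54 1039.0
can sh meanZ 0.1164 mean [ 0.537  -0.0178  0.12  ]
can sh [537.6 -18.1] [45.6 45.8] 88.37 21 730.5
can cap meanZ 0.1295 mean [ 0.5375 -0.0176  0.1295]
can cap [537.6 -17.2] [27.3 27.4] 88.28 24 238.0
bot cap meanZ 0.1295 mean [ 0.534  -0.1013  0.1294]
bot cap [ 534.3 -101.2] [25.5 25.8] 87.93 23 212.0
pot meanZ 0.0562 mean [ 0.659  -0.3187  0.055 ]
pot [ 659.4 -320.3] [53.1 52.9] 87.16 44 753.0
roller meanZ 0.041 mean [ 0.6107 -0.0159  0.0404]
roller [608.7 -21.4] [170.   63.3] 89.7 120 1663.0
red1 meanZ 0.0991 mean [0.4294 0.1576 0.0973]
red1 [429.7 156.8] [65.2 61.1] 88.65 64 1107.5
red2 meanZ 0.0994 mean [ 0.4034 -0.0172  0.0988]
red2 [403.3 -17.6] [59.2 62.1] 88.35 56 1068.0
Lb 0.0521
Lb [605.3  44.2] [65.4 35.1] 4.65 30 654.5
Rb 0.0514
Rb [615.7 -88.2] [42.3 35.6] 4.18 25 422.0
handle 0.0468
handle [609.7 -23.2] [23.5 80.6] 4.53 26 534.5
```

View pics/c1.png

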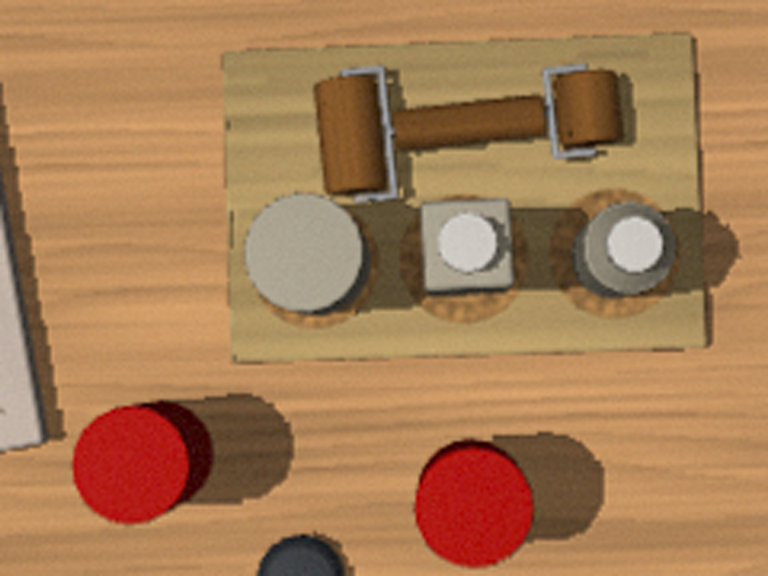

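The crop confirms it: the grey-beige jar, canister and bottle stand on the pads, with the roller behind them. Both red cylinders are the look-alikes. I'll take the bottle first, because it is nearest the ware board.

Request:
carry_out([
  {"hand": 100, "x": -0.542, "y": -0.557, "z": 0.06, "az": 1.304},
  {"hand": 100, "x": -0.542, "y": -0.557, "z": 0.06, "az": 1.304},
  {"hand": 100, "x": -0.542, "y": -0.557, "z": 0.06, "az": 1.304},
  {"hand": 100, "x": -0.542, "y": -0.557, "z": 0.06, "az": 1.304},
  {"hand": 100, "x": -0.542, "y": -0.557, "z": 0.06, "az": 1.304},
  {"hand": 100, "x": -0.542, "y": -0.557, "z": 0.06, "az": 1.304},
  {"hand": 100, "x": -0.542, "y": -0.557, "z": 0.06, "az": 1.304},
  {"hand": 100, "x": -0.542, "y": -0.557, "z": 0.06, "az": 1.304},
])

```text
schema error: expected keys hand, x, y, z, ax, ay, az
```

Request:
carry_out([
  {"hand": 100, "x": -0.542, "y": -0.557, "z": 0.06, "ax": 0, "ay": 0, "az": 1.304},
  {"hand": 100, "x": -0.542, "y": -0.557, "z": 0.06, "ax": 0, "ay": 0, "az": 1.304},
  {"hand": 100, "x": -0.542, "y": -0.557, "z": 0.06, "ax": 0, "ay": 0, "az": 1.304},
  {"hand": 100, "x": -0.542, "y": -0.557, "z": 0.06, "ax": 0, "ay": 0, "az": 1.304},
  {"hand": 100, "x": -0.542, "y": -0.557, "z": 0.06, "ax": 0, "ay": 0, "az": 1.304},
  {"hand": 100, "x": -0.542, "y": -0.557, "z": 0.06, "ax": 0, "ay": 0, "az": 1.304},
  {"hand": 100, "x": -0.542, "y": -0.557, "z": 0.06, "ax": 0, "ay": 0, "az": 1.304},
  {"hand": 100, "x": -0.542, "y": -0.557, "z": 0.06, "ax": 0, "ay": 0, "az": 1.304},
])

```text
t: 1.1
tool_pos: [0.3997, 0.1405, 0.366]
orientation: [2.224, 2.218, 0.001]
force: [1.3, 0.4, -0.6]
opening: 0.0933
gripper_force: 0.0
```

```bash
cat > go.py <<'E'
import sys
from h import *
def rel(x,y,z,yaw):
    s=read_state();R0=R.from_rotvec(s['orientation'])
    Rt=R.from_matrix(np.array([[-np.sin(yaw),np.cos(yaw),0],[np.cos(yaw),np.sin(yaw),0],[0,0,-1]]).T.reshape(3,3).T)
    print('pos',np.round(s['tool_pos'],4),'shift',np.round(R0.inv().apply(np.array([x,y,z])-s['tool_pos']),4),'turn',np.round((R0.inv()*Rt).as_rotvec(),4),'t',s['t'],'F',np.round(s['force'],1))
if __name__=='__main__': rel(*map(float,sys.argv[1:5]))
E
python3 go.py .534 -.101 .345 0
```

```text
pos [0.3997 0.1405 0.366 ] shift [-0.2412  0.1349  0.021 ] turn [ 0.0004 -0.0002 -0.0027] t 1.1 F [ 1.3  0.4 -0.6]
```

Request:
carry_out([
  {"hand": 100, "x": -0.242, "y": 0.135, "z": 0.021, "ax": 0, "ay": 0, "az": 0},
  {"hand": 100, "x": -0.242, "y": 0.135, "z": 0.021, "ax": 0, "ay": 0, "az": 0},
  {"hand": 100, "x": -0.242, "y": 0.135, "z": 0.021, "ax": 0, "ay": 0, "az": 0},
  {"hand": 100, "x": -0.242, "y": 0.135, "z": 0.021, "ax": 0, "ay": 0, "az": 0},
  {"hand": 100, "x": -0.242, "y": 0.135, "z": 0.021, "ax": 0, "ay": 0, "az": 0},
  {"hand": 100, "x": -0.242, "y": 0.135, "z": 0.021, "ax": 0, "ay": 0, "az": 0},
  {"hand": 100, "x": -0.242, "y": 0.135, "z": 0.021, "ax": 0, "ay": 0, "az": 0},
])

```text
t: 1.98
tool_pos: [0.534, -0.0989, 0.3448]
orientation: [-2.221, -2.221, 0.0]
force: [0.8, 0.6, -0.2]
opening: 0.0933
gripper_force: 0.0
```

```bash
python3 - <<'E'
from h import *
s=read_state();P=camera_params('wrist');I,D=read_camera('wrist');cv2.imwrite('pics/w1.png',I);np.savez('w1.npz',I=I,D=D)
v,u=np.mgrid[0:480,0:640];W=world(P,D,u,v);W[D==0]=np.nan
print(s['tool_pos'].round(4),s['force'].round(1),P['position'],P['rotation'])
Z=W[...,2]
for a,b in[(.122,.135),(.105,.121)]:
    n,l,st,c=cv2.connectedComponentsWithStats(((Z>a)&(Z<b)).astype(np.uint8))
    for i in range(1,n):
        if st[i,4]>300: print(a,st[i],np.nanmean(W[l==i],0).round(4),(np.nanmin(W[l==i],0)/2+np.nanmax(W[l==i],0)/2).round(4))
E
```

```text
[ 0.534  -0.0989  0.3448] [ 0.8  0.6 -0.2] [ 0.5347129  -0.02245709  0.32534541] [-0.28023248  0.00036941 -0.00049913]
0.122 [ 293   78   67   69 3545] [ 0.5394 -0.0176  0.1305] [ 0.5392 -0.0179  0.1306]
0.122 [ 292  257   55   56 2415] [ 0.5359 -0.1001  0.1301] [ 0.5362 -0.1014  0.1272]
0.105 [ 277   62   97  101 5816] [ 0.5391 -0.0172  0.1162] [ 0.5394 -0.0179  0.1155]
0.105 [ 278  231   81   68 2336] [ 0.5358 -0.0923  0.1106] [ 0.5359 -0.0984  0.113 ]
```

View pics/w1.png

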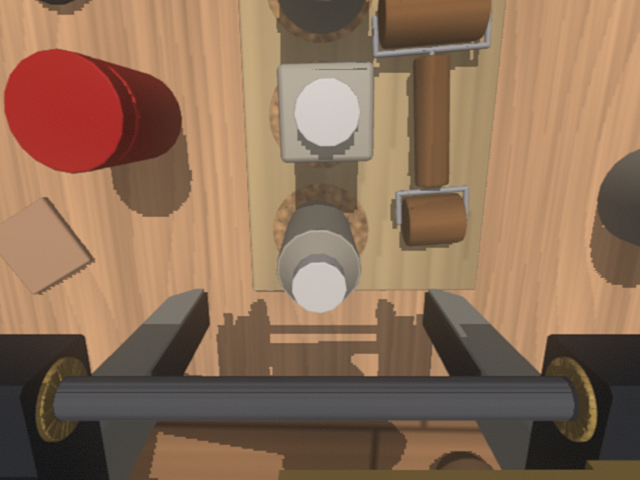

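The wrist view shows the bottle cap at (319,285), the canister at (326,112) and the roller handle at (432,120). It agrees with the top camera to 2 mm. Descending on the bottle.

Request:
carry_out([
  {"hand": 100, "x": 0, "y": 0, "z": 0.04, "ax": 0, "ay": 0, "az": 0},
  {"hand": 100, "x": 0, "y": 0, "z": 0.08, "ax": 0, "ay": 0, "az": 0},
  {"hand": 100, "x": 0, "y": 0, "z": 0.094, "ax": 0, "ay": 0, "az": 0},
  {"hand": 100, "x": 0, "y": 0, "z": 0.094, "ax": 0, "ay": 0, "az": 0},
  {"hand": 35, "x": 0, "y": 0, "z": 0.094, "ax": 0, "ay": 0, "az": 0},
  {"hand": 35, "x": 0, "y": 0, "z": 0.094, "ax": 0, "ay": 0, "az": 0},
  {"hand": 35, "x": 0, "y": 0, "z": 0.094, "ax": 0, "ay": 0, "az": 0},
  {"hand": 35, "x": 0, "y": 0, "z": 0.094, "ax": 0, "ay": 0, "az": 0},
], newtons=25)

```text
t: 3.02
tool_pos: [0.5344, -0.0996, 0.2517]
orientation: [2.221, 2.221, 0.0]
force: [0.6, -0.6, -0.2]
opening: 0.0574
gripper_force: 0.0
```

Request:
carry_out([
  {"hand": 35, "x": 0, "y": 0, "z": 0, "ax": 0, "ay": 0, "az": 0},
  {"hand": 35, "x": 0, "y": 0, "z": 0, "ax": 0, "ay": 0, "az": 0},
  {"hand": 35, "x": 0, "y": 0, "z": 0, "ax": 0, "ay": 0, "az": 0},
  {"hand": 35, "x": 0, "y": 0, "z": -0.01, "ax": 0, "ay": 0, "az": 0},
  {"hand": 35, "x": 0, "y": 0, "z": -0.03, "ax": 0, "ay": 0, "az": 0},
  {"hand": 35, "x": 0, "y": 0, "z": -0.055, "ax": 0, "ay": 0, "az": 0},
  {"hand": 35, "x": 0, "y": 0, "z": -0.07, "ax": 0, "ay": 0, "az": 0},
  {"hand": 35, "x": 0, "y": 0, "z": -0.07, "ax": 0, "ay": 0, "az": 0},
])

```text
t: 4.03
tool_pos: [0.5348, -0.0996, 0.3227]
orientation: [2.22, 2.22, 0.002]
force: [0.2, 0.2, -3.3]
opening: 0.0477
gripper_force: 25.0
```

Request:
carry_out([
  {"hand": 35, "x": -0.01, "y": -0.007, "z": 0, "ax": 0, "ay": 0, "az": 0},
  {"hand": 35, "x": -0.034, "y": -0.025, "z": 0, "ax": 0, "ay": 0, "az": 0},
  {"hand": 35, "x": -0.066, "y": -0.05, "z": 0, "ax": 0, "ay": 0, "az": 0},
  {"hand": 35, "x": -0.1, "y": -0.075, "z": 0, "ax": 0, "ay": 0, "az": 0},
  {"hand": 35, "x": -0.134, "y": -0.1, "z": 0, "ax": 0, "ay": 0, "az": 0},
  {"hand": 35, "x": -0.166, "y": -0.125, "z": 0, "ax": 0, "ay": 0, "az": 0},
  {"hand": 35, "x": -0.19, "y": -0.143, "z": 0, "ax": 0, "ay": 0, "az": 0},
  {"hand": 35, "x": -0.2, "y": -0.15, "z": 0, "ax": 0, "ay": 0, "az": 0},
])

```text
t: 5.03
tool_pos: [0.3826, -0.3006, 0.32]
orientation: [-2.222, -2.218, 0.001]
force: [0.8, 0.1, -1.8]
opening: 0.0477
gripper_force: 25.0
```

Request:
carry_out([
  {"hand": 35, "x": 0, "y": 0, "z": 0.012, "ax": 0, "ay": 0, "az": 0},
  {"hand": 35, "x": 0, "y": 0, "z": 0.032, "ax": 0, "ay": 0, "az": 0},
  {"hand": 35, "x": 0, "y": 0, "z": 0.048, "ax": 0, "ay": 0, "az": 0},
  {"hand": 35, "x": 0, "y": 0, "z": 0.056, "ax": 0, "ay": 0, "az": 0},
  {"hand": 35, "x": 0, "y": 0, "z": 0.06, "ax": 0, "ay": 0, "az": 0},
  {"hand": 35, "x": 0, "y": 0, "z": 0.062, "ax": 0, "ay": 0, "az": 0},
  {"hand": 35, "x": 0, "y": 0, "z": 0.063, "ax": 0, "ay": 0, "az": 0},
  {"hand": 35, "x": 0, "y": 0, "z": 0.0635, "ax": 0, "ay": 0, "az": 0},
])

```text
t: 6.02
tool_pos: [0.3845, -0.2997, 0.2582]
orientation: [2.221, 2.221, 0.0]
force: [0.8, -1.5, -1.7]
opening: 0.0481
gripper_force: 25.0
```

Request:
carry_out([
  {"hand": 35, "x": 0, "y": 0, "z": 0.001, "ax": 0, "ay": 0, "az": 0},
  {"hand": 35, "x": 0, "y": 0, "z": 0.001, "ax": 0, "ay": 0, "az": 0},
  {"hand": 80, "x": 0, "y": 0, "z": 0.001, "ax": 0, "ay": 0, "az": 0},
  {"hand": 80, "x": 0, "y": 0, "z": 0.001, "ax": 0, "ay": 0, "az": 0},
  {"hand": 80, "x": 0, "y": 0, "z": 0.001, "ax": 0, "ay": 0, "az": 0},
  {"hand": 80, "x": 0, "y": 0, "z": -0.03, "ax": 0, "ay": 0, "az": 0},
  {"hand": 80, "x": 0, "y": 0, "z": -0.085, "ax": 0, "ay": 0, "az": 0},
  {"hand": 80, "x": 0, "y": 0, "z": -0.085, "ax": 0, "ay": 0, "az": 0},
])

```text
t: 7.02
tool_pos: [0.3856, -0.3007, 0.348]
orientation: [2.215, 2.215, 0.0]
force: [-0.3, -0.0, 0.6]
opening: 0.0744
gripper_force: 0.0
```

Request:
carry_out([
  {"hand": 100, "x": 0.284, "y": 0.154, "z": -0.003, "ax": 0, "ay": 0, "az": 0},
  {"hand": 100, "x": 0.284, "y": 0.154, "z": -0.003, "ax": 0, "ay": 0, "az": 0},
  {"hand": 100, "x": 0.284, "y": 0.154, "z": -0.003, "ax": 0, "ay": 0, "az": 0},
  {"hand": 100, "x": 0.284, "y": 0.154, "z": -0.003, "ax": 0, "ay": 0, "az": 0},
  {"hand": 100, "x": 0.284, "y": 0.154, "z": -0.003, "ax": 0, "ay": 0, "az": 0},
  {"hand": 100, "x": 0.284, "y": 0.154, "z": -0.003, "ax": 0, "ay": 0, "az": 0},
  {"hand": 100, "x": 0.284, "y": 0.154, "z": -0.003, "ax": 0, "ay": 0, "az": 0},
  {"hand": 100, "x": 0.284, "y": 0.154, "z": -0.003, "ax": 0, "ay": 0, "az": 0},
])

```text
t: 8.02
tool_pos: [0.5379, -0.0167, 0.3453]
orientation: [-2.222, -2.22, 0.001]
force: [-0.2, -0.5, 0.9]
opening: 0.0934
gripper_force: 0.0
```

Request:
carry_out([
  {"hand": 80, "x": 0, "y": 0, "z": 0.04, "ax": 0, "ay": 0, "az": 0},
  {"hand": 70, "x": 0, "y": 0, "z": 0.075, "ax": 0, "ay": 0, "az": 0},
  {"hand": 70, "x": 0, "y": 0, "z": 0.086, "ax": 0, "ay": 0, "az": 0},
  {"hand": 70, "x": 0, "y": 0, "z": 0.086, "ax": 0, "ay": 0, "az": 0},
  {"hand": 35, "x": 0, "y": 0, "z": 0.086, "ax": 0, "ay": 0, "az": 0},
  {"hand": 35, "x": 0, "y": 0, "z": 0.086, "ax": 0, "ay": 0, "az": 0},
  {"hand": 35, "x": 0, "y": 0, "z": 0.086, "ax": 0, "ay": 0, "az": 0},
  {"hand": 35, "x": 0, "y": 0, "z": 0.086, "ax": 0, "ay": 0, "az": 0},
], newtons=25)

```text
t: 9.02
tool_pos: [0.5389, -0.0156, 0.2611]
orientation: [2.22, 2.22, 0.002]
force: [-0.9, -0.7, 6.8]
opening: 0.0459
gripper_force: 24.8
```

Request:
carry_out([
  {"hand": 35, "x": 0, "y": 0, "z": 0, "ax": 0, "ay": 0, "az": 0},
  {"hand": 35, "x": 0, "y": 0, "z": -0.01, "ax": 0, "ay": 0, "az": 0},
  {"hand": 35, "x": 0, "y": 0, "z": -0.03, "ax": 0, "ay": 0, "az": 0},
  {"hand": 35, "x": -0.015, "y": -0.003, "z": -0.05, "ax": 0, "ay": 0, "az": 0},
  {"hand": 35, "x": -0.045, "y": -0.01, "z": -0.065, "ax": 0, "ay": 0, "az": 0},
  {"hand": 35, "x": -0.085, "y": -0.019, "z": -0.07, "ax": 0, "ay": 0, "az": 0},
  {"hand": 35, "x": -0.125, "y": -0.028, "z": -0.07, "ax": 0, "ay": 0, "az": 0},
  {"hand": 35, "x": -0.165, "y": -0.037, "z": -0.07, "ax": 0, "ay": 0, "az": 0},
])

```text
t: 10.02
tool_pos: [0.5008, -0.1815, 0.3299]
orientation: [-2.221, -2.222, 0.0]
force: [0.3, 0.5, -3.5]
opening: 0.0458
gripper_force: 24.8
```

Request:
carry_out([
  {"hand": 35, "x": -0.04, "y": -0.009, "z": 0, "ax": 0, "ay": 0, "az": 0},
  {"hand": 35, "x": -0.08, "y": -0.018, "z": 0, "ax": 0, "ay": 0, "az": 0},
  {"hand": 35, "x": -0.11, "y": -0.025, "z": 0, "ax": 0, "ay": 0, "az": 0},
  {"hand": 35, "x": -0.121, "y": -0.027, "z": 0.005, "ax": 0, "ay": 0, "az": 0},
  {"hand": 35, "x": -0.121, "y": -0.027, "z": 0.02, "ax": 0, "ay": 0, "az": 0},
  {"hand": 35, "x": -0.121, "y": -0.027, "z": 0.04, "ax": 0, "ay": 0, "az": 0},
  {"hand": 35, "x": -0.121, "y": -0.027, "z": 0.055, "ax": 0, "ay": 0, "az": 0},
  {"hand": 35, "x": -0.121, "y": -0.027, "z": 0.06, "ax": 0, "ay": 0, "az": 0},
])

```text
t: 11.02
tool_pos: [0.474, -0.3003, 0.2674]
orientation: [-2.218, -2.22, 0.001]
force: [0.4, 0.3, -3.4]
opening: 0.046
gripper_force: 24.8
```

Request:
carry_out([
  {"hand": 35, "x": 0, "y": 0, "z": 0.001, "ax": 0, "ay": 0, "az": 0},
  {"hand": 35, "x": 0, "y": 0, "z": 0.002, "ax": 0, "ay": 0, "az": 0},
  {"hand": 35, "x": 0, "y": 0, "z": 0.003, "ax": 0, "ay": 0, "az": 0},
  {"hand": 35, "x": 0, "y": 0, "z": 0.003, "ax": 0, "ay": 0, "az": 0},
])

```text
t: 11.52
tool_pos: [0.4745, -0.3017, 0.2673]
orientation: [2.221, 2.221, 0.0]
force: [0.1, -1.2, -3.2]
opening: 0.0461
gripper_force: 24.8
```

Request:
carry_out([
  {"hand": 35, "x": 0, "y": 0, "z": 0.001, "ax": 0, "ay": 0, "az": 0},
  {"hand": 35, "x": 0, "y": 0, "z": 0.002, "ax": 0, "ay": 0, "az": 0},
  {"hand": 35, "x": 0, "y": 0, "z": 0.002, "ax": 0, "ay": 0, "az": 0},
  {"hand": 35, "x": 0, "y": 0, "z": 0.002, "ax": 0, "ay": 0, "az": 0},
])

```text
t: 12.02
tool_pos: [0.4746, -0.3018, 0.2671]
orientation: [2.22, 2.22, -0.0]
force: [-6.4, 4.7, 13.2]
opening: 0.046
gripper_force: 24.9
```

Request:
carry_out([
  {"hand": 35, "x": 0, "y": 0, "z": -0.001, "ax": 0, "ay": 0, "az": 0},
  {"hand": 80, "x": 0, "y": 0, "z": -0.001, "ax": 0, "ay": 0, "az": 0},
  {"hand": 80, "x": 0, "y": 0, "z": -0.001, "ax": 0, "ay": 0, "az": 0},
  {"hand": 80, "x": 0, "y": 0, "z": -0.001, "ax": 0, "ay": 0, "az": 0},
  {"hand": 80, "x": 0, "y": 0, "z": -0.03, "ax": 0, "ay": 0, "az": 0},
  {"hand": 80, "x": 0, "y": 0, "z": -0.08, "ax": 0, "ay": 0, "az": 0},
  {"hand": 80, "x": 0, "y": 0, "z": -0.08, "ax": 0, "ay": 0, "az": 0},
])

```text
t: 12.9
tool_pos: [0.4757, -0.3025, 0.3499]
orientation: [2.215, 2.215, 0.002]
force: [-0.3, -0.0, 0.3]
opening: 0.0745
gripper_force: 0.0
```

```bash
python3 go.py .536 .066 .340 0
```

```text
pos [ 0.4757 -0.3025  0.3499] shift [0.3686 0.0603 0.0084] turn [0.0069 0.0053 0.    ] t 12.9 F [-0.3 -0.   0.3]
```

Request:
carry_out([
  {"hand": 100, "x": 0.3695, "y": 0.062, "z": 0, "ax": 0, "ay": 0, "az": 0},
  {"hand": 100, "x": 0.3695, "y": 0.062, "z": 0, "ax": 0, "ay": 0, "az": 0},
  {"hand": 100, "x": 0.3695, "y": 0.062, "z": 0, "ax": 0, "ay": 0, "az": 0},
  {"hand": 100, "x": 0.3695, "y": 0.062, "z": 0, "ax": 0, "ay": 0, "az": 0},
  {"hand": 100, "x": 0.3695, "y": 0.062, "z": 0, "ax": 0, "ay": 0, "az": 0},
  {"hand": 100, "x": 0.3695, "y": 0.062, "z": 0, "ax": 0, "ay": 0, "az": 0},
  {"hand": 100, "x": 0.3695, "y": 0.062, "z": 0, "ax": 0, "ay": 0, "az": 0},
  {"hand": 100, "x": 0.3695, "y": 0.062, "z": 0, "ax": 0, "ay": 0, "az": 0},
])

```text
t: 13.9
tool_pos: [0.5361, 0.068, 0.3438]
orientation: [-2.22, -2.222, 0.002]
force: [1.2, 0.7, 0.3]
opening: 0.093
gripper_force: 0.0
```

Request:
carry_out([
  {"hand": 100, "x": 0, "y": 0, "z": 0.04, "ax": 0, "ay": 0, "az": 0},
  {"hand": 90, "x": 0, "y": 0, "z": 0.078, "ax": 0, "ay": 0, "az": 0},
  {"hand": 90, "x": 0, "y": 0, "z": 0.0905, "ax": 0, "ay": 0, "az": 0},
  {"hand": 90, "x": 0, "y": 0, "z": 0.0905, "ax": 0, "ay": 0, "az": 0},
  {"hand": 50, "x": 0, "y": 0, "z": 0.0905, "ax": 0, "ay": 0, "az": 0},
  {"hand": 50, "x": 0, "y": 0, "z": 0.0905, "ax": 0, "ay": 0, "az": 0},
  {"hand": 50, "x": 0, "y": 0, "z": 0.0905, "ax": 0, "ay": 0, "az": 0},
  {"hand": 50, "x": 0, "y": 0, "z": 0.0905, "ax": 0, "ay": 0, "az": 0},
], newtons=30)

```text
t: 14.9
tool_pos: [0.5369, 0.068, 0.2556]
orientation: [2.22, 2.221, 0.002]
force: [-1.5, -0.4, 5.7]
opening: 0.0615
gripper_force: 30.0
```

Request:
carry_out([
  {"hand": 50, "x": 0, "y": 0, "z": 0, "ax": 0, "ay": 0, "az": 0},
  {"hand": 50, "x": 0, "y": 0, "z": -0.01, "ax": 0, "ay": 0, "az": 0},
  {"hand": 50, "x": 0, "y": 0, "z": -0.03, "ax": 0, "ay": 0, "az": 0},
  {"hand": 50, "x": 0, "y": 0, "z": -0.055, "ax": 0, "ay": 0, "az": 0},
  {"hand": 50, "x": -0.015, "y": 0.001, "z": -0.07, "ax": 0, "ay": 0, "az": 0},
  {"hand": 50, "x": -0.045, "y": 0.003, "z": -0.075, "ax": 0, "ay": 0, "az": 0},
  {"hand": 50, "x": -0.085, "y": 0.006, "z": -0.075, "ax": 0, "ay": 0, "az": 0},
  {"hand": 50, "x": -0.13, "y": 0.009, "z": -0.075, "ax": 0, "ay": 0, "az": 0},
])

```text
t: 15.9
tool_pos: [0.545, -0.0637, 0.3292]
orientation: [-2.22, -2.222, 0.001]
force: [0.6, -0.9, -2.5]
opening: 0.0614
gripper_force: 30.0
```

Request:
carry_out([
  {"hand": 50, "x": -0.045, "y": 0.004, "z": 0, "ax": 0, "ay": 0, "az": 0},
  {"hand": 50, "x": -0.09, "y": 0.008, "z": 0, "ax": 0, "ay": 0, "az": 0},
  {"hand": 50, "x": -0.135, "y": 0.012, "z": 0, "ax": 0, "ay": 0, "az": 0},
  {"hand": 50, "x": -0.18, "y": 0.016, "z": 0, "ax": 0, "ay": 0, "az": 0},
  {"hand": 50, "x": -0.215, "y": 0.018, "z": 0, "ax": 0, "ay": 0, "az": 0},
  {"hand": 50, "x": -0.236, "y": 0.019, "z": 0, "ax": 0, "ay": 0, "az": 0},
  {"hand": 50, "x": -0.2415, "y": 0.019, "z": 0.008, "ax": 0, "ay": 0, "az": 0},
  {"hand": 50, "x": -0.2415, "y": 0.019, "z": 0.025, "ax": 0, "ay": 0, "az": 0},
])

```text
t: 16.9
tool_pos: [0.5645, -0.3032, 0.3039]
orientation: [2.221, 2.221, 0.001]
force: [0.7, 0.1, -1.8]
opening: 0.0613
gripper_force: 30.0
```

Request:
carry_out([
  {"hand": 50, "x": 0, "y": 0, "z": 0.02, "ax": 0, "ay": 0, "az": 0},
  {"hand": 50, "x": 0, "y": 0, "z": 0.034, "ax": 0, "ay": 0, "az": 0},
  {"hand": 50, "x": 0, "y": 0, "z": 0.04, "ax": 0, "ay": 0, "az": 0},
  {"hand": 50, "x": 0, "y": 0, "z": 0.042, "ax": 0, "ay": 0, "az": 0},
  {"hand": 50, "x": 0, "y": 0, "z": 0.0435, "ax": 0, "ay": 0, "az": 0},
  {"hand": 50, "x": 0, "y": 0, "z": 0.0435, "ax": 0, "ay": 0, "az": 0},
])

```text
t: 17.65
tool_pos: [0.5646, -0.3037, 0.2617]
orientation: [2.221, 2.22, 0.0]
force: [-1.1, 0.7, -2.2]
opening: 0.0617
gripper_force: 30.0
```

Request:
carry_out([
  {"hand": 50, "x": 0, "y": 0, "z": 0.001, "ax": 0, "ay": 0, "az": 0},
  {"hand": 50, "x": 0, "y": 0, "z": 0.001, "ax": 0, "ay": 0, "az": 0},
  {"hand": 82, "x": 0, "y": 0, "z": 0.001, "ax": 0, "ay": 0, "az": 0},
  {"hand": 82, "x": 0, "y": 0, "z": 0.001, "ax": 0, "ay": 0, "az": 0},
  {"hand": 82, "x": 0, "y": 0, "z": 0.001, "ax": 0, "ay": 0, "az": 0},
  {"hand": 82, "x": 0, "y": 0, "z": -0.02, "ax": 0, "ay": 0, "az": 0},
  {"hand": 82, "x": 0, "y": 0, "z": -0.07, "ax": 0, "ay": 0, "az": 0},
  {"hand": 82, "x": 0, "y": 0, "z": -0.13, "ax": 0, "ay": 0, "az": 0},
])

```text
t: 18.65
tool_pos: [0.5639, -0.3033, 0.3924]
orientation: [-2.22, -2.22, 0.0]
force: [1.5, -1.1, 0.2]
opening: 0.0764
gripper_force: 0.0
```

Request:
carry_out([
  {"hand": 60, "x": 0.283, "y": 0.047, "z": 0, "ax": 0, "ay": 0, "az": -0.078},
  {"hand": 60, "x": 0.283, "y": 0.047, "z": 0, "ax": 0, "ay": 0, "az": -0.078},
  {"hand": 60, "x": 0.283, "y": 0.047, "z": 0.04, "ax": 0, "ay": 0, "az": -0.078},
  {"hand": 60, "x": 0.283, "y": 0.047, "z": 0.04, "ax": 0, "ay": 0, "az": -0.078},
  {"hand": 60, "x": 0.283, "y": 0.047, "z": 0.04, "ax": 0, "ay": 0, "az": -0.078},
  {"hand": 60, "x": 0.283, "y": 0.047, "z": 0.04, "ax": 0, "ay": 0, "az": -0.078},
  {"hand": 60, "x": 0.283, "y": 0.047, "z": 0.04, "ax": 0, "ay": 0, "az": -0.078},
  {"hand": 60, "x": 0.283, "y": 0.047, "z": 0.04, "ax": 0, "ay": 0, "az": -0.078},
])

```text
t: 19.65
tool_pos: [0.6115, -0.0218, 0.3519]
orientation: [2.134, 2.304, 0.001]
force: [0.6, 0.5, 0.9]
opening: 0.0558
gripper_force: 0.0
```

```bash
python3 - <<'E'
from h import *
s=read_state();print(s['t'],s['tool_pos'].round(4),s['orientation'].round(3))
I,D=read_camera('scene');T,DT=read_camera('top');P=camera_params('wrist');Wi,DW=read_camera('wrist')
cv2.imwrite('pics/s2.png',I)
cv2.imwrite('pics/tw2.png',np.hstack([cv2.resize(T,(400,300)),cv2.resize(Wi,(400,300))]))
np.savez('w2.npz',I=Wi,D=DW)
P=camera_params('wrist')
v,u=np.mgrid[0:480,0:640];W=world(P,DW,u,v);W[DW==0]=np.nan;Z=W[...,2]
hs=cv2.cvtColor(Wi,cv2.COLOR_BGR2HSV)
m=((Z>.024)&(Z<.06)&(hs[...,1]>110)&(W[...,0]>.56)&(abs(W[...,1]+.02)<.1))
pts=W[m][:,:2];print(m.sum(),pts.min(0),pts.max(0))
for n,a,b in[('L',.029,.07),('R',-.12,-.073),('H',-.055,.01)]:
    q=pts[(pts[:,1]>a)&(pts[:,1]<b)]
    if len(q)>50: print(n,len(q),np.round(cv2.minAreaRect((q*1000).astype(np.float32)),1) if 0 else cv2.minAreaRect((q*1000).astype(np.float32)))
E
```

```text
19.65 [ 0.6115 -0.0218  0.3519] [2.134e+00 2.304e+00 1.000e-03]
10198 [ 0.57489545 -0.10316213] [0.63997332 0.06431556]
L 4599 ((607.5718994140625, 45.3492431640625), (63.24997329711914, 34.00217819213867), 4.558568954467773)
R 1894 ((617.911376953125, -87.33390808105469), (39.193668365478516, 30.34263801574707), 2.718413829803467)
H 2609 ((612.72998046875, -22.41061019897461), (22.18877410888672, 66.45057678222656), 4.8546881675720215)
```

View pics/tw2.png

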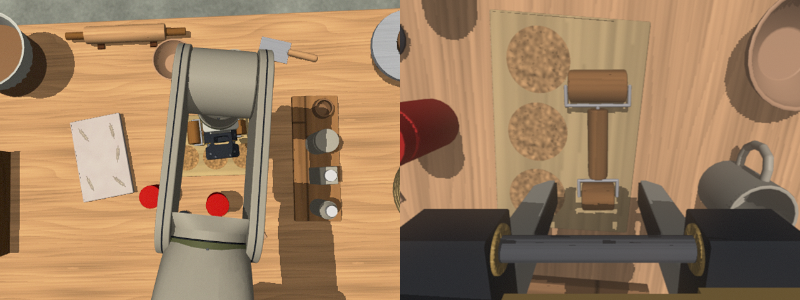

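Top view (left half): bottle, canister and jar stand at (328,210), (328,175) and (325,140) on the ware board, clear of the pot. In the wrist view the three cork pads are empty and the roller hasn't moved. Now the roller.

Request:
carry_out([
  {"hand": 60, "x": 0, "y": 0, "z": 0.05, "ax": 0, "ay": 0, "az": 0},
  {"hand": 60, "x": 0, "y": 0, "z": 0.105, "ax": 0, "ay": 0, "az": 0},
  {"hand": 60, "x": 0, "y": 0, "z": 0.138, "ax": 0, "ay": 0, "az": 0},
  {"hand": 60, "x": 0, "y": 0, "z": 0.147, "ax": 0, "ay": 0, "az": 0},
  {"hand": 10, "x": 0, "y": 0, "z": 0.147, "ax": 0, "ay": 0, "az": 0},
  {"hand": 10, "x": 0, "y": 0, "z": 0.147, "ax": 0, "ay": 0, "az": 0},
  {"hand": 10, "x": 0, "y": 0, "z": 0.147, "ax": 0, "ay": 0, "az": 0},
  {"hand": 10, "x": 0, "y": 0, "z": 0.147, "ax": 0, "ay": 0, "az": 0},
], newtons=20)

```text
t: 20.8
tool_pos: [0.6119, -0.0206, 0.2052]
orientation: [2.132, 2.305, 0.002]
force: [-1.1, -0.1, 4.5]
opening: 0.0235
gripper_force: 20.0
```

```bash
python3 - <<'E'
from h import *
s=read_state();print(s['t'],s['force'].round(1))
# pads from w2: wrist cam pose then: rigid to tool; recompute from current tool pose
P=camera_params('wrist');Rn=R.from_rotvec(s['orientation']);Ro=R.from_rotvec([2.134,2.304,.001])
off=Rn.inv().apply(np.array(P['position'])-s['tool_pos']);Rc=Rn.inv()*R.from_matrix(rot(P))
P['position']=np.array([.6115,-.0218,.3519])+Ro.apply(off);P['rotation']=(Ro*Rc).as_matrix()
z=np.load('w2.npz');I=z['I'];hs=cv2.cvtColor(I,cv2.COLOR_BGR2HSV)
H,S,V=[hs[...,i].astype(int) for i in range(3)]
b,r=I[...,0].astype(int),I[...,2].astype(int)
for p in[(140,220),(95,215),(150,160),(180,330)]: print(p,hs[p])
ob=cv2.medianBlur(hs[...,0],9)
np.save('P2.npy',P,allow_pickle=True)
g=cv2.medianBlur(cv2.cvtColor(I,cv2.COLOR_BGR2GRAY),9)
E
```

```text
20.8 [-1.1 -0.1  4.5]
(140, 220) [ 15 114 172]
(95, 215) [ 15 116 167]
(150, 160) [ 19  95 193]
(180, 330) [ 13 124 107]
```

Request:
carry_out([
  {"hand": 10, "x": 0, "y": 0, "z": -0.008, "ax": 0, "ay": 0, "az": 0},
  {"hand": 10, "x": 0, "y": 0, "z": -0.025, "ax": 0, "ay": 0, "az": 0},
  {"hand": 10, "x": 0, "y": 0, "z": -0.05, "ax": 0, "ay": 0, "az": 0},
  {"hand": 10, "x": 0, "y": 0, "z": -0.08, "ax": 0, "ay": 0, "az": 0},
  {"hand": 10, "x": 0.008, "y": -0.001, "z": -0.105, "ax": 0, "ay": 0, "az": 0.04},
  {"hand": 10, "x": 0.025, "y": -0.003, "z": -0.12, "ax": 0, "ay": 0, "az": 0.11},
  {"hand": 10, "x": 0.05, "y": -0.006, "z": -0.125, "ax": 0, "ay": 0, "az": 0.22},
  {"hand": 10, "x": 0.08, "y": -0.009, "z": -0.125, "ax": 0, "ay": 0, "az": 0.35},
])

```text
t: 21.8
tool_pos: [0.5963, 0.0589, 0.331]
orientation: [2.505, 1.893, 0.003]
force: [0.4, -0.5, -1.1]
opening: 0.0236
gripper_force: 20.0
```

Request:
carry_out([
  {"hand": 10, "x": 0.0235, "y": -0.012, "z": 0, "ax": 0, "ay": 0, "az": 0.113},
  {"hand": 10, "x": 0.059, "y": -0.03, "z": 0, "ax": 0, "ay": 0, "az": 0.283},
  {"hand": 10, "x": 0.094, "y": -0.048, "z": 0, "ax": 0, "ay": 0, "az": 0.453},
  {"hand": 10, "x": 0.129, "y": -0.0655, "z": 0, "ax": 0, "ay": 0, "az": 0.623},
  {"hand": 10, "x": 0.1645, "y": -0.0835, "z": 0, "ax": 0, "ay": 0, "az": 0.792},
  {"hand": 10, "x": 0.2, "y": -0.101, "z": 0, "ax": 0, "ay": 0, "az": 0.962},
  {"hand": 10, "x": 0.223, "y": -0.113, "z": 0, "ax": 0, "ay": 0, "az": 1.075},
  {"hand": 10, "x": 0.235, "y": -0.119, "z": 0, "ax": 0, "ay": 0, "az": 1.132},
])

```text
t: 22.8
tool_pos: [0.544, 0.3185, 0.33]
orientation: [-3.13, -0.26, -0.001]
force: [1.0, -0.2, -0.3]
opening: 0.0231
gripper_force: 20.0
```

```bash
python3 go.py .5445 .315 .24 -1.403; python3 - <<'E'
from h import *
I,D=read_camera('scene');cv2.imwrite('pics/s3.png',I)
E
```

```text
pos [0.544  0.3185 0.33  ] shift [-0.0002  0.0036  0.09  ] turn [-0.0005 -0.0008 -0.0021] t 22.8 F [ 1.  -0.2 -0.3]
```

View pics/s3.png

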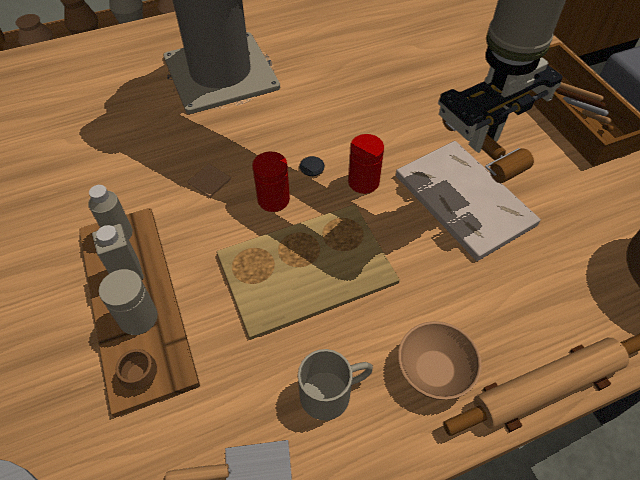

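The scene view shows the roller held over the slab (475,200) and the three containers upright on the board. Lowering now.

Request:
carry_out([
  {"hand": 10, "x": 0, "y": 0, "z": 0.015, "ax": 0, "ay": 0, "az": 0},
  {"hand": 10, "x": 0, "y": 0, "z": 0.045, "ax": 0, "ay": 0, "az": 0},
  {"hand": 10, "x": 0, "y": 0, "z": 0.075, "ax": 0, "ay": 0, "az": 0},
  {"hand": 10, "x": 0, "y": 0, "z": 0.095, "ax": 0, "ay": 0, "az": 0},
  {"hand": 10, "x": 0, "y": 0, "z": 0.106, "ax": 0, "ay": 0, "az": 0},
  {"hand": 10, "x": 0, "y": 0, "z": 0.112, "ax": 0, "ay": 0, "az": 0},
  {"hand": 10, "x": 0, "y": 0, "z": 0.115, "ax": 0, "ay": 0, "az": 0},
  {"hand": 10, "x": 0, "y": 0, "z": 0.115, "ax": 0, "ay": 0, "az": 0},
])

```text
t: 23.85
tool_pos: [0.5449, 0.317, 0.2144]
orientation: [-3.13, -0.262, -0.001]
force: [0.3, 0.4, -0.7]
opening: 0.0235
gripper_force: 20.0
```

```bash
python3 go.py .5445 .315 .2132 -1.403
```

```text
pos [0.5449 0.317  0.2144] shift [-0.0007  0.0019  0.0012] turn [-0.0003 -0.001  -0.0009] t 23.85 F [ 0.3  0.4 -0.7]
```

Request:
carry_out([
  {"hand": 10, "x": 0, "y": 0.001, "z": 0.001, "ax": 0, "ay": 0, "az": 0},
  {"hand": 10, "x": 0, "y": 0.001, "z": 0.002, "ax": 0, "ay": 0, "az": 0},
  {"hand": 10, "x": 0, "y": 0.001, "z": 0.002, "ax": 0, "ay": 0, "az": 0},
  {"hand": 10, "x": 0, "y": 0.001, "z": 0.002, "ax": 0, "ay": 0, "az": 0},
])

```text
t: 24.35
tool_pos: [0.5452, 0.316, 0.2131]
orientation: [-3.13, -0.262, -0.002]
force: [-2.6, -1.1, 5.0]
opening: 0.0231
gripper_force: 20.0
```

Contact. Releasing.

Request:
carry_out([
  {"hand": 10, "x": 0, "y": 0, "z": -0.001, "ax": 0, "ay": 0, "az": 0},
  {"hand": 60, "x": 0, "y": 0, "z": -0.001, "ax": 0, "ay": 0, "az": 0},
  {"hand": 60, "x": 0, "y": 0, "z": -0.001, "ax": 0, "ay": 0, "az": 0},
  {"hand": 60, "x": 0, "y": 0, "z": -0.001, "ax": 0, "ay": 0, "az": 0},
  {"hand": 60, "x": 0, "y": 0, "z": -0.02, "ax": 0, "ay": 0, "az": 0},
  {"hand": 60, "x": 0, "y": 0, "z": -0.07, "ax": 0, "ay": 0, "az": 0},
  {"hand": 60, "x": 0, "y": 0, "z": -0.13, "ax": 0, "ay": 0, "az": 0},
  {"hand": 80, "x": 0, "y": 0, "z": -0.17, "ax": 0, "ay": 0, "az": 0},
])

```text
t: 25.35
tool_pos: [0.5451, 0.316, 0.3872]
orientation: [-3.129, -0.262, -0.008]
force: [0.3, 0.3, -0.6]
opening: 0.0622
gripper_force: 0.0
```

```bash
python3 go.py .5645 -.304 .385 0
```

```text
pos [0.5451 0.316  0.3872] shift [-0.0838  0.6147  0.0009] turn [ 0.0023 -0.0052 -1.4039] t 25.35 F [ 0.3  0.3 -0.6]
```

Request:
carry_out([
  {"hand": 82, "x": -0.084, "y": 0.614, "z": 0, "ax": 0, "ay": 0, "az": -1.404},
  {"hand": 82, "x": -0.084, "y": 0.614, "z": 0, "ax": 0, "ay": 0, "az": -1.404},
  {"hand": 82, "x": -0.084, "y": 0.614, "z": 0, "ax": 0, "ay": 0, "az": -1.404},
  {"hand": 82, "x": -0.084, "y": 0.614, "z": 0, "ax": 0, "ay": 0, "az": -1.404},
  {"hand": 82, "x": -0.084, "y": 0.614, "z": 0, "ax": 0, "ay": 0, "az": -1.404},
  {"hand": 82, "x": -0.084, "y": 0.614, "z": 0, "ax": 0, "ay": 0, "az": -1.404},
  {"hand": 82, "x": -0.084, "y": 0.614, "z": 0, "ax": 0, "ay": 0, "az": -1.404},
  {"hand": 82, "x": -0.084, "y": 0.614, "z": 0, "ax": 0, "ay": 0, "az": -1.404},
])

```text
t: 26.35
tool_pos: [0.5598, -0.1551, 0.3837]
orientation: [2.218, 2.222, 0.002]
force: [0.6, 0.3, 0.2]
opening: 0.0762
gripper_force: 0.0
```

```bash
python3 - <<'E'
from h import *
from go import rel
rel(.5645,-.304,.385,0)
P=camera_params('top');I,D=read_camera('top');cv2.imwrite('pics/t4.png',I)
v,u=np.mgrid[0:480,0:640];W=world(P,D,u,v);Z=W[...,2]
w=np.zeros_like(Z,bool);w[170:335,95:225]=1
hs=cv2.cvtColor(I,cv2.COLOR_BGR2HSV)
m=(w&(Z>.03)&(Z<.075)&(hs[...,1]>90)).astype(np.uint8)
c=max(cv2.findContours(m,0,2)[0],key=cv2.contourArea);p=onplane(P,c[:,0,0],c[:,0,1],.045)[:,:2]
print('roller',cv2.minAreaRect((p*1000).astype(np.float32)),m.sum())
g=cv2.resize(I[150:370,80:580],None,fx=1.6,fy=1.6);cv2.imwrite('pics/t4c.png',g)
# table-frame: pads
T=np.load('top0.npz')
E
```

```text
pos [ 0.5598 -0.1551  0.3837] shift [-0.1489  0.0044 -0.0011] turn [0.0022 0.0007 0.0014] t 26.35 F [0.6 0.3 0.2]
roller ((608.301025390625, 325.6451721191406), (34.428653717041016, 70.05030059814453), 9.50522232055664) 1776
```

View pics/t4c.png

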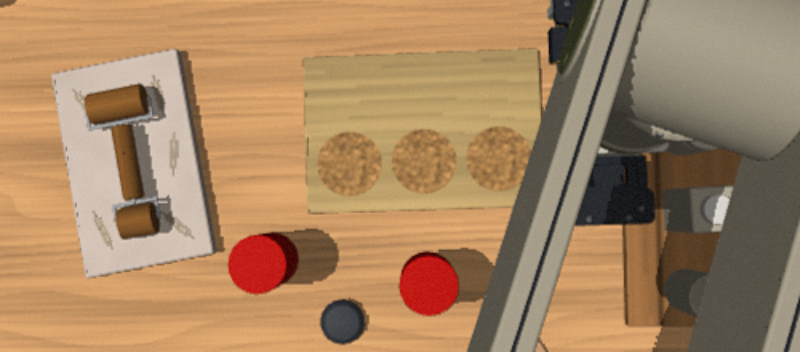

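The crop shows the roller in the middle of the slab, handle along the long side (within about 1.5 mm), and the three empty cork pads at (349,163), (424,160) and (498,158). Now the containers go back, jar first.

Request:
carry_out([
  {"hand": 82, "x": -0.149, "y": 0.0045, "z": 0, "ax": 0, "ay": 0, "az": 0},
  {"hand": 82, "x": -0.149, "y": 0.0045, "z": 0, "ax": 0, "ay": 0, "az": 0},
  {"hand": 82, "x": -0.149, "y": 0.0045, "z": 0, "ax": 0, "ay": 0, "az": 0},
  {"hand": 82, "x": -0.149, "y": 0.0045, "z": 0, "ax": 0, "ay": 0, "az": 0},
  {"hand": 82, "x": -0.149, "y": 0.0045, "z": 0, "ax": 0, "ay": 0, "az": 0},
  {"hand": 82, "x": -0.149, "y": 0.0045, "z": 0, "ax": 0, "ay": 0, "az": 0},
])

```text
t: 27.15
tool_pos: [0.5642, -0.3008, 0.3821]
orientation: [2.225, 2.218, 0.0]
force: [-0.5, 0.6, -0.1]
opening: 0.0765
gripper_force: 0.0
```

```bash
python3 go.py .5646 -.3037 .2617 0
```

```text
pos [ 0.5642 -0.3008  0.3821] shift [-0.0029  0.0003  0.1204] turn [ 0.0002 -0.0002 -0.0028] t 27.15 F [-0.5  0.6 -0.1]
```

Request:
carry_out([
  {"hand": 82, "x": -0.0015, "y": 0, "z": 0.04, "ax": 0, "ay": 0, "az": 0},
  {"hand": 82, "x": -0.0015, "y": 0, "z": 0.08, "ax": 0, "ay": 0, "az": 0},
  {"hand": 82, "x": -0.0015, "y": 0, "z": 0.108, "ax": 0, "ay": 0, "az": 0},
  {"hand": 82, "x": -0.0015, "y": 0, "z": 0.12, "ax": 0, "ay": 0, "az": 0},
  {"hand": 50, "x": -0.0015, "y": 0, "z": 0.12, "ax": 0, "ay": 0, "az": 0},
  {"hand": 50, "x": -0.0015, "y": 0, "z": 0.12, "ax": 0, "ay": 0, "az": 0},
  {"hand": 50, "x": -0.0015, "y": 0, "z": 0.12, "ax": 0, "ay": 0, "az": 0},
  {"hand": 50, "x": -0.0015, "y": 0, "z": 0.12, "ax": 0, "ay": 0, "az": 0},
], newtons=30)

```text
t: 28.15
tool_pos: [0.5644, -0.3041, 0.2636]
orientation: [2.225, 2.215, 0.001]
force: [-0.9, 2.2, 6.8]
opening: 0.062
gripper_force: 30.0
```

Request:
carry_out([
  {"hand": 50, "x": 0, "y": 0, "z": -0.008, "ax": 0, "ay": 0, "az": 0},
  {"hand": 50, "x": 0, "y": 0, "z": -0.028, "ax": 0, "ay": 0, "az": 0},
  {"hand": 50, "x": 0, "y": 0, "z": -0.052, "ax": 0, "ay": 0, "az": 0},
  {"hand": 50, "x": 0.013, "y": -0.001, "z": -0.065, "ax": 0, "ay": 0, "az": 0},
  {"hand": 50, "x": 0.04, "y": -0.003, "z": -0.07, "ax": 0, "ay": 0, "az": 0},
  {"hand": 50, "x": 0.08, "y": -0.006, "z": -0.07, "ax": 0, "ay": 0, "az": 0},
  {"hand": 50, "x": 0.125, "y": -0.0095, "z": -0.07, "ax": 0, "ay": 0, "az": 0},
  {"hand": 50, "x": 0.17, "y": -0.013, "z": -0.07, "ax": 0, "ay": 0, "az": 0},
])

```text
t: 29.15
tool_pos: [0.5511, -0.1318, 0.3321]
orientation: [-2.226, -2.216, -0.0]
force: [-0.3, -0.3, -3.4]
opening: 0.0615
gripper_force: 30.0
```

Request:
carry_out([
  {"hand": 50, "x": 0.045, "y": -0.0035, "z": 0, "ax": 0, "ay": 0, "az": 0},
  {"hand": 50, "x": 0.09, "y": -0.007, "z": 0, "ax": 0, "ay": 0, "az": 0},
  {"hand": 50, "x": 0.135, "y": -0.01, "z": 0, "ax": 0, "ay": 0, "az": 0},
  {"hand": 50, "x": 0.172, "y": -0.013, "z": 0, "ax": 0, "ay": 0, "az": 0},
  {"hand": 50, "x": 0.195, "y": -0.015, "z": 0.005, "ax": 0, "ay": 0, "az": 0},
  {"hand": 50, "x": 0.2035, "y": -0.0155, "z": 0.02, "ax": 0, "ay": 0, "az": 0},
  {"hand": 50, "x": 0.2035, "y": -0.0155, "z": 0.042, "ax": 0, "ay": 0, "az": 0},
  {"hand": 50, "x": 0.2035, "y": -0.0155, "z": 0.06, "ax": 0, "ay": 0, "az": 0},
])

```text
t: 30.15
tool_pos: [0.5365, 0.0695, 0.2701]
orientation: [-2.226, -2.216, 0.002]
force: [1.1, -0.2, -3.3]
opening: 0.0616
gripper_force: 30.0
```

```bash
python3 go.py .536 .0695 .2576 0
```

```text
pos [0.5365 0.0695 0.2701] shift [ 0.     -0.0005  0.0125] turn [-0.0014  0.0002 -0.0047] t 30.15 F [ 1.1 -0.2 -3.3]
```

Request:
carry_out([
  {"hand": 50, "x": 0, "y": 0, "z": 0.004, "ax": 0, "ay": 0, "az": 0},
  {"hand": 50, "x": 0, "y": 0, "z": 0.008, "ax": 0, "ay": 0, "az": 0},
  {"hand": 50, "x": 0, "y": 0, "z": 0.0105, "ax": 0, "ay": 0, "az": 0},
  {"hand": 50, "x": 0, "y": 0, "z": 0.0115, "ax": 0, "ay": 0, "az": 0},
  {"hand": 50, "x": 0, "y": 0, "z": 0.0115, "ax": 0, "ay": 0, "az": 0},
])

```text
t: 30.78
tool_pos: [0.5372, 0.0697, 0.2606]
orientation: [2.226, 2.216, 0.001]
force: [0.5, 0.8, -4.1]
opening: 0.0616
gripper_force: 30.0
```

Request:
carry_out([
  {"hand": 50, "x": 0, "y": 0, "z": 0.001, "ax": 0, "ay": 0, "az": 0},
  {"hand": 50, "x": 0, "y": 0, "z": 0.002, "ax": 0, "ay": 0, "az": 0},
  {"hand": 50, "x": 0, "y": 0, "z": 0.003, "ax": 0, "ay": 0, "az": 0},
  {"hand": 50, "x": 0, "y": 0, "z": 0.003, "ax": 0, "ay": 0, "az": 0},
])

```text
t: 31.28
tool_pos: [0.5371, 0.0697, 0.2576]
orientation: [-2.226, -2.216, -0.0]
force: [-2.1, -0.3, 1.5]
opening: 0.0619
gripper_force: 30.0
```

Touching. Releasing, and going up.

Request:
carry_out([
  {"hand": 95, "x": 0, "y": 0, "z": 0, "ax": 0, "ay": 0, "az": 0},
  {"hand": 95, "x": 0, "y": 0, "z": 0, "ax": 0, "ay": 0, "az": 0},
  {"hand": 95, "x": 0, "y": 0, "z": 0, "ax": 0, "ay": 0, "az": 0},
  {"hand": 95, "x": 0, "y": 0, "z": -0.02, "ax": 0, "ay": 0, "az": 0},
  {"hand": 82, "x": 0, "y": 0, "z": -0.07, "ax": 0, "ay": 0, "az": 0},
  {"hand": 80, "x": 0, "y": 0, "z": -0.1, "ax": 0, "ay": 0, "az": 0},
  {"hand": 80, "x": 0, "y": 0, "z": -0.1, "ax": 0, "ay": 0, "az": 0},
])

```text
t: 32.15
tool_pos: [0.5381, 0.0698, 0.3608]
orientation: [2.223, 2.213, 0.007]
force: [-0.0, -0.0, -0.1]
opening: 0.0745
gripper_force: 0.0
```

```bash
python3 go.py .4748 -.3018 .355 0
```

```text
pos [0.5381 0.0698 0.3608] shift [-0.3718 -0.0617  0.0053] turn [ 0.0062 -0.0002 -0.0046] t 32.15 F [-0.  -0.  -0.1]
```

Request:
carry_out([
  {"hand": 80, "x": -0.372, "y": -0.062, "z": 0, "ax": 0, "ay": 0, "az": -0.004},
  {"hand": 80, "x": -0.372, "y": -0.062, "z": 0, "ax": 0, "ay": 0, "az": -0.004},
  {"hand": 80, "x": -0.372, "y": -0.062, "z": 0, "ax": 0, "ay": 0, "az": -0.004},
  {"hand": 80, "x": -0.372, "y": -0.062, "z": 0, "ax": 0, "ay": 0, "az": -0.004},
  {"hand": 80, "x": -0.372, "y": -0.062, "z": 0, "ax": 0, "ay": 0, "az": -0.004},
  {"hand": 80, "x": -0.372, "y": -0.062, "z": 0, "ax": 0, "ay": 0, "az": -0.004},
  {"hand": 80, "x": -0.372, "y": -0.062, "z": 0, "ax": 0, "ay": 0, "az": -0.004},
  {"hand": 80, "x": -0.372, "y": -0.062, "z": 0, "ax": 0, "ay": 0, "az": -0.004},
])

```text
t: 33.15
tool_pos: [0.473, -0.3019, 0.3558]
orientation: [-2.222, -2.218, -0.0]
force: [0.0, 0.3, -0.6]
opening: 0.074
gripper_force: 0.0
```

```bash
python3 go.py .4746 -.3018 .2675 0
```

```text
pos [ 0.473  -0.3019  0.3558] shift [-0.0001  0.0017  0.0883] turn [-0.0016 -0.0019 -0.0017] t 33.15 F [ 0.   0.3 -0.6]
```

Request:
carry_out([
  {"hand": 75, "x": 0, "y": 0.001, "z": 0.035, "ax": 0, "ay": 0, "az": 0},
  {"hand": 75, "x": 0, "y": 0.001, "z": 0.07, "ax": 0, "ay": 0, "az": 0},
  {"hand": 70, "x": 0, "y": 0.001, "z": 0.088, "ax": 0, "ay": 0, "az": 0},
  {"hand": 65, "x": 0, "y": 0.001, "z": 0.088, "ax": 0, "ay": 0, "az": 0},
  {"hand": 35, "x": 0, "y": 0.001, "z": 0.088, "ax": 0, "ay": 0, "az": 0},
  {"hand": 35, "x": 0, "y": 0.001, "z": 0.088, "ax": 0, "ay": 0, "az": 0},
  {"hand": 35, "x": 0, "y": 0.001, "z": 0.088, "ax": 0, "ay": 0, "az": 0},
  {"hand": 35, "x": 0, "y": 0.001, "z": 0.088, "ax": 0, "ay": 0, "az": 0},
], newtons=25)

```text
t: 34.15
tool_pos: [0.4749, -0.3025, 0.271]
orientation: [2.22, 2.219, 0.001]
force: [-0.1, 0.8, 6.2]
opening: 0.0459
gripper_force: 24.8
```

Request:
carry_out([
  {"hand": 35, "x": 0, "y": 0, "z": -0.008, "ax": 0, "ay": 0, "az": 0},
  {"hand": 35, "x": 0, "y": 0, "z": -0.028, "ax": 0, "ay": 0, "az": 0},
  {"hand": 35, "x": 0, "y": 0, "z": -0.052, "ax": 0, "ay": 0, "az": 0},
  {"hand": 35, "x": 0.012, "y": 0.003, "z": -0.065, "ax": 0, "ay": 0, "az": 0},
  {"hand": 35, "x": 0.037, "y": 0.008, "z": -0.07, "ax": 0, "ay": 0, "az": 0},
  {"hand": 35, "x": 0.072, "y": 0.016, "z": -0.07, "ax": 0, "ay": 0, "az": 0},
  {"hand": 35, "x": 0.11, "y": 0.024, "z": -0.07, "ax": 0, "ay": 0, "az": 0},
  {"hand": 35, "x": 0.15, "y": 0.033, "z": -0.07, "ax": 0, "ay": 0, "az": 0},
])

```text
t: 35.15
tool_pos: [0.5075, -0.1502, 0.3396]
orientation: [-2.222, -2.22, -0.0]
force: [0.0, -0.5, -3.5]
opening: 0.0462
gripper_force: 24.8
```

Request:
carry_out([
  {"hand": 35, "x": 0.038, "y": 0.008, "z": 0, "ax": 0, "ay": 0, "az": 0},
  {"hand": 35, "x": 0.075, "y": 0.016, "z": 0, "ax": 0, "ay": 0, "az": 0},
  {"hand": 35, "x": 0.105, "y": 0.023, "z": 0, "ax": 0, "ay": 0, "az": 0},
  {"hand": 35, "x": 0.127, "y": 0.028, "z": 0, "ax": 0, "ay": 0, "az": 0},
  {"hand": 35, "x": 0.1355, "y": 0.0295, "z": 0.008, "ax": 0, "ay": 0, "az": 0},
  {"hand": 35, "x": 0.1355, "y": 0.0295, "z": 0.025, "ax": 0, "ay": 0, "az": 0},
  {"hand": 35, "x": 0.1355, "y": 0.0295, "z": 0.045, "ax": 0, "ay": 0, "az": 0},
  {"hand": 35, "x": 0.1355, "y": 0.0295, "z": 0.06, "ax": 0, "ay": 0, "az": 0},
])

```text
t: 36.15
tool_pos: [0.5362, -0.0173, 0.277]
orientation: [-2.222, -2.219, 0.003]
force: [-0.9, -0.2, -4.4]
opening: 0.0461
gripper_force: 24.8
```

```bash
python3 go.py .5375 -.0155 .265 0
```

```text
pos [ 0.5362 -0.0173  0.277 ] shift [0.0018 0.0013 0.0119] turn [-0.0025 -0.     -0.0015] t 36.15 F [-0.9 -0.2 -4.4]
```

Request:
carry_out([
  {"hand": 35, "x": 0.001, "y": 0.0005, "z": 0.004, "ax": 0, "ay": 0, "az": 0},
  {"hand": 35, "x": 0.001, "y": 0.0005, "z": 0.008, "ax": 0, "ay": 0, "az": 0},
  {"hand": 35, "x": 0.001, "y": 0.0005, "z": 0.01, "ax": 0, "ay": 0, "az": 0},
  {"hand": 35, "x": 0.001, "y": 0.0005, "z": 0.0115, "ax": 0, "ay": 0, "az": 0},
  {"hand": 35, "x": 0.001, "y": 0.0005, "z": 0.0125, "ax": 0, "ay": 0, "az": 0},
  {"hand": 35, "x": 0.001, "y": 0.0005, "z": 0.0125, "ax": 0, "ay": 0, "az": 0},
])

```text
t: 36.9
tool_pos: [0.5376, -0.0155, 0.2669]
orientation: [2.222, 2.221, 0.0]
force: [0.2, 0.4, -3.9]
opening: 0.0461
gripper_force: 24.8
```

Request:
carry_out([
  {"hand": 35, "x": 0, "y": 0, "z": 0.001, "ax": 0, "ay": 0, "az": 0},
  {"hand": 35, "x": 0, "y": 0, "z": 0.002, "ax": 0, "ay": 0, "az": 0},
  {"hand": 35, "x": 0, "y": 0, "z": 0.002, "ax": 0, "ay": 0, "az": 0},
])

```text
t: 37.28
tool_pos: [0.5376, -0.0155, 0.2651]
orientation: [2.222, 2.221, 0.0]
force: [-1.4, 0.3, -0.3]
opening: 0.0459
gripper_force: 24.8
```

Touching. Releasing, and moving on to the bottle.

Request:
carry_out([
  {"hand": 80, "x": 0, "y": 0, "z": 0.0005, "ax": 0, "ay": 0, "az": 0},
  {"hand": 80, "x": 0, "y": 0, "z": 0.0005, "ax": 0, "ay": 0, "az": 0},
  {"hand": 80, "x": 0, "y": 0, "z": 0.0005, "ax": 0, "ay": 0, "az": 0},
  {"hand": 80, "x": 0, "y": 0, "z": 0, "ax": 0, "ay": 0, "az": 0},
  {"hand": 80, "x": 0, "y": 0, "z": -0.03, "ax": 0, "ay": 0, "az": 0},
  {"hand": 80, "x": 0, "y": 0, "z": -0.085, "ax": 0, "ay": 0, "az": 0},
  {"hand": 80, "x": 0, "y": 0, "z": -0.085, "ax": 0, "ay": 0, "az": 0},
])

```text
t: 38.15
tool_pos: [0.5393, -0.0157, 0.3555]
orientation: [2.217, 2.216, 0.009]
force: [0.1, -0.3, -0.2]
opening: 0.0744
gripper_force: 0.0
```

```bash
python3 go.py .3846 -.2997 .35 0
```

```text
pos [ 0.5393 -0.0157  0.3555] shift [-0.284  -0.1546  0.0044] turn [ 0.0094  0.0012 -0.0005] t 38.15 F [ 0.1 -0.3 -0.2]
```

Request:
carry_out([
  {"hand": 80, "x": -0.284, "y": -0.153, "z": 0, "ax": 0, "ay": 0, "az": 0},
  {"hand": 80, "x": -0.284, "y": -0.153, "z": 0, "ax": 0, "ay": 0, "az": 0},
  {"hand": 80, "x": -0.284, "y": -0.153, "z": 0, "ax": 0, "ay": 0, "az": 0},
  {"hand": 80, "x": -0.284, "y": -0.153, "z": 0, "ax": 0, "ay": 0, "az": 0},
  {"hand": 80, "x": -0.284, "y": -0.153, "z": 0, "ax": 0, "ay": 0, "az": 0},
  {"hand": 80, "x": -0.284, "y": -0.153, "z": 0, "ax": 0, "ay": 0, "az": 0},
  {"hand": 80, "x": -0.284, "y": -0.153, "z": 0, "ax": 0, "ay": 0, "az": 0},
  {"hand": 80, "x": -0.284, "y": -0.153, "z": 0, "ax": 0, "ay": 0, "az": 0},
])

```text
t: 39.15
tool_pos: [0.385, -0.2984, 0.3494]
orientation: [-2.22, -2.222, -0.001]
force: [-0.1, -0.6, 0.7]
opening: 0.0742
gripper_force: 0.0
```

```bash
python3 go.py .3846 -.2997 .258 0
```

```text
pos [ 0.385  -0.2984  0.3494] shift [-0.0014 -0.0004  0.0914] turn [-0.0002 -0.0008  0.0007] t 39.15 F [-0.1 -0.6  0.7]
```

Request:
carry_out([
  {"hand": 80, "x": -0.001, "y": 0, "z": 0.035, "ax": 0, "ay": 0, "az": 0},
  {"hand": 80, "x": -0.001, "y": 0, "z": 0.072, "ax": 0, "ay": 0, "az": 0},
  {"hand": 70, "x": -0.001, "y": 0, "z": 0.092, "ax": 0, "ay": 0, "az": 0},
  {"hand": 65, "x": -0.001, "y": 0, "z": 0.092, "ax": 0, "ay": 0, "az": 0},
  {"hand": 35, "x": -0.001, "y": 0, "z": 0.092, "ax": 0, "ay": 0, "az": 0},
  {"hand": 35, "x": -0.001, "y": 0, "z": 0.092, "ax": 0, "ay": 0, "az": 0},
  {"hand": 35, "x": -0.001, "y": 0, "z": 0.092, "ax": 0, "ay": 0, "az": 0},
  {"hand": 35, "x": -0.001, "y": 0, "z": 0.092, "ax": 0, "ay": 0, "az": 0},
], newtons=25)

```text
t: 40.15
tool_pos: [0.385, -0.3007, 0.2592]
orientation: [2.22, 2.219, 0.001]
force: [-0.0, 2.1, 6.6]
opening: 0.0477
gripper_force: 25.0
```

Request:
carry_out([
  {"hand": 35, "x": 0, "y": 0, "z": -0.008, "ax": 0, "ay": 0, "az": 0},
  {"hand": 35, "x": 0, "y": 0, "z": -0.028, "ax": 0, "ay": 0, "az": 0},
  {"hand": 35, "x": 0, "y": 0, "z": -0.052, "ax": 0, "ay": 0, "az": 0},
  {"hand": 35, "x": 0.009, "y": 0.007, "z": -0.065, "ax": 0, "ay": 0, "az": 0},
  {"hand": 35, "x": 0.03, "y": 0.023, "z": -0.07, "ax": 0, "ay": 0, "az": 0},
  {"hand": 35, "x": 0.06, "y": 0.045, "z": -0.07, "ax": 0, "ay": 0, "az": 0},
  {"hand": 35, "x": 0.09, "y": 0.068, "z": -0.07, "ax": 0, "ay": 0, "az": 0},
  {"hand": 35, "x": 0.12, "y": 0.091, "z": -0.07, "ax": 0, "ay": 0, "az": 0},
])

```text
t: 41.15
tool_pos: [0.4761, -0.1788, 0.3275]
orientation: [-2.222, -2.22, 0.0]
force: [1.0, -0.7, -2.9]
opening: 0.0474
gripper_force: 25.0
```

Request:
carry_out([
  {"hand": 35, "x": 0.03, "y": 0.023, "z": 0, "ax": 0, "ay": 0, "az": 0},
  {"hand": 35, "x": 0.055, "y": 0.042, "z": 0, "ax": 0, "ay": 0, "az": 0},
  {"hand": 35, "x": 0.072, "y": 0.054, "z": 0, "ax": 0, "ay": 0, "az": 0},
  {"hand": 35, "x": 0.0785, "y": 0.0595, "z": 0.005, "ax": 0, "ay": 0, "az": 0},
  {"hand": 35, "x": 0.0785, "y": 0.0595, "z": 0.018, "ax": 0, "ay": 0, "az": 0},
  {"hand": 35, "x": 0.0785, "y": 0.0595, "z": 0.035, "ax": 0, "ay": 0, "az": 0},
  {"hand": 35, "x": 0.0785, "y": 0.0595, "z": 0.052, "ax": 0, "ay": 0, "az": 0},
  {"hand": 35, "x": 0.0785, "y": 0.0595, "z": 0.06, "ax": 0, "ay": 0, "az": 0},
])

```text
t: 42.15
tool_pos: [0.534, -0.1023, 0.2655]
orientation: [-2.221, -2.218, 0.002]
force: [-0.2, -0.0, -3.9]
opening: 0.0478
gripper_force: 25.0
```

```bash
python3 go.py .5355 -.1015 .253 0
```

```text
pos [ 0.534  -0.1023  0.2655] shift [0.0008 0.0015 0.0125] turn [-0.0029 -0.0008 -0.0014] t 42.15 F [-0.2 -0.  -3.9]
```

Request:
carry_out([
  {"hand": 35, "x": 0, "y": 0.001, "z": 0.004, "ax": 0, "ay": 0, "az": 0},
  {"hand": 35, "x": 0, "y": 0.001, "z": 0.008, "ax": 0, "ay": 0, "az": 0},
  {"hand": 35, "x": 0, "y": 0.001, "z": 0.0105, "ax": 0, "ay": 0, "az": 0},
  {"hand": 35, "x": 0, "y": 0.001, "z": 0.012, "ax": 0, "ay": 0, "az": 0},
  {"hand": 35, "x": 0, "y": 0.001, "z": 0.013, "ax": 0, "ay": 0, "az": 0},
  {"hand": 35, "x": 0, "y": 0.001, "z": 0.013, "ax": 0, "ay": 0, "az": 0},
])

```text
t: 42.9
tool_pos: [0.536, -0.102, 0.2549]
orientation: [2.222, 2.221, 0.0]
force: [-0.3, 0.7, -2.0]
opening: 0.0477
gripper_force: 25.0
```

Request:
carry_out([
  {"hand": 35, "x": 0, "y": 0, "z": 0.001, "ax": 0, "ay": 0, "az": 0},
  {"hand": 35, "x": 0, "y": 0, "z": 0.002, "ax": 0, "ay": 0, "az": 0},
  {"hand": 35, "x": 0, "y": 0, "z": 0.002, "ax": 0, "ay": 0, "az": 0},
])

```text
t: 43.28
tool_pos: [0.5361, -0.1021, 0.2533]
orientation: [2.222, 2.221, 0.0]
force: [-2.4, 1.8, 3.8]
opening: 0.0478
gripper_force: 25.0
```

Request:
carry_out([
  {"hand": 90, "x": 0, "y": 0, "z": 0, "ax": 0, "ay": 0, "az": 0},
  {"hand": 90, "x": 0, "y": 0, "z": 0, "ax": 0, "ay": 0, "az": 0},
  {"hand": 90, "x": 0, "y": 0, "z": 0, "ax": 0, "ay": 0, "az": 0},
  {"hand": 90, "x": 0, "y": 0, "z": 0, "ax": 0, "ay": 0, "az": 0},
  {"hand": 90, "x": 0, "y": 0, "z": -0.03, "ax": 0, "ay": 0, "az": 0},
  {"hand": 90, "x": 0, "y": 0, "z": -0.09, "ax": 0, "ay": 0, "az": 0},
  {"hand": 90, "x": 0, "y": 0, "z": -0.14, "ax": 0, "ay": 0, "az": 0},
  {"hand": 90, "x": 0, "y": 0, "z": -0.14, "ax": 0, "ay": 0, "az": 0},
])

```text
t: 44.28
tool_pos: [0.5373, -0.1024, 0.3986]
orientation: [2.216, 2.215, 0.007]
force: [0.5, 0.3, -0.6]
opening: 0.0836
gripper_force: 0.0
```

Request:
carry_out([
  {"hand": 90, "x": -0.35, "y": -0.1, "z": 0, "ax": 0, "ay": 0, "az": 0},
  {"hand": 90, "x": -0.35, "y": -0.1, "z": 0, "ax": 0, "ay": 0, "az": 0},
  {"hand": 90, "x": -0.35, "y": -0.1, "z": 0, "ax": 0, "ay": 0, "az": 0},
  {"hand": 90, "x": -0.35, "y": -0.1, "z": 0, "ax": 0, "ay": 0, "az": 0},
  {"hand": 90, "x": -0.35, "y": -0.1, "z": 0, "ax": 0, "ay": 0, "az": 0},
  {"hand": 90, "x": -0.35, "y": -0.1, "z": 0, "ax": 0, "ay": 0, "az": 0},
  {"hand": 90, "x": -0.35, "y": -0.1, "z": 0, "ax": 0, "ay": 0, "az": 0},
  {"hand": 90, "x": -0.35, "y": -0.1, "z": 0, "ax": 0, "ay": 0, "az": 0},
])

```text
t: 45.28
tool_pos: [0.4356, -0.4517, 0.3914]
orientation: [-2.221, -2.219, -0.001]
force: [0.4, 0.6, 0.9]
opening: 0.0836
gripper_force: 0.0
```

```bash
python3 - <<'E'
from h import *
P=camera_params('top');I,D=read_camera('top');cv2.imwrite('pics/t5.png',I)
v,u=np.mgrid[0:480,0:640];W=world(P,D,u,v);Z=W[...,2]
for n,x0,x1,a,b in[('jar',265,325,.095,.13),('can',322,372,.122,.14),('bot',375,425,.122,.14)]:
    w=np.zeros_like(Z,bool);w[220:285,x0:x1]=1;print(n,W[w&(Z>a)&(Z<b)].mean(0).round(4))
w=np.zeros_like(Z,bool);w[145:200,490:550]=1;m=w&(Z>.045)&(Z<.08);print('pot',W[m].mean(0).round(4))
E
```

```text
jar [0.5355 0.0681 0.1113]
can [ 0.5354 -0.0168  0.1294]
bot [ 0.5345 -0.1026  0.1296]
pot [ 0.6585 -0.3185  0.055 ]
```

View pics/t5.png

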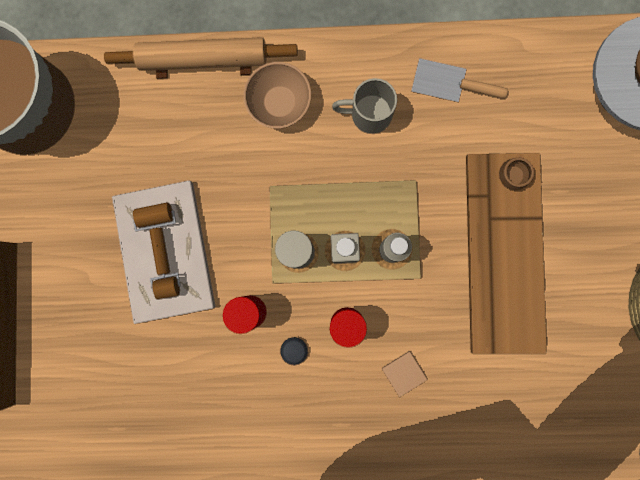

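The final view shows the jar (295,250), canister (346,247) and bottle (397,247) upright on their own pads. The roller is centred on the slab (160,251) and the pot at (517,173) hasn't moved. Handing in.

```bash
python3 -c "
from plant import robot
print(robot.close_job())"
```

```text
the job is handed in; nothing more can be done
None
```

The job is done and handed in at about 45 s: the roller lies mid-slab with its handle along the long side, the jar, canister and bottle are upright on their original cork pads within about 1 mm of centre, and the pinch pot was not moved.

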